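# Index a vial under the filling funnel

### The job

Stand the empty open vial upright in the white nest of the filling stand's shuttle, which is locked at its loading end. Then pull up the spring plunger's knob, slide the shuttle towards the funnel and let the plunger drop into the filling hole, so that the shuttle is locked under the funnel with the plunger fully home and the vial still standing in its nest. Feel for the hole gently rather than ramming the pin against it, do not tip the vial over, and leave the other bottles and caps where they are.

Things in the scene. Friction and masses are not known exactly. Their poses are not given: they have to be found in the camera images.
- vial: Empty brown glass vial without a cap, 28 mm body diameter (lower 45 mm; the neck above is narrower), 66 mm high, about 30 g. Origin: centre of its underside; z up its axis. It stands alone on the right half of the table, clear of the closed bottles.
- stand: Filling stand: aluminium base 377 x 84 mm, screwed down. Origin: on the table, on the centre line, 150 mm from the near end. x points along the slide, from the loading end to the funnel (away from the robot); z up. A post at the far end holds a steel funnel, 93 mm wide, 115 to 204 mm above the table, over the filling station, 105 to 145 mm along x.
- rail: Steel bar under the shuttle, top 26 mm above the table, with the 10.5 mm index holes: the loading hole and, in an adjustable part that also holds the funnel, the filling hole, 85 to 125 mm of shuttle travel further (differs from day to day, always covered by the shuttle). Flat elsewhere. Origin: 16 mm above the stand's origin; it does not show the filling hole.
- shuttle: Shuttle 184 x 85 mm sliding only along the stand's x axis, friction 1.5 N (5 to 9 N with the pin riding). Origin: on the nest's axis, 27 mm above the table; in the stand's frame its x is 20 mm when locked at the loading end, 105 to 145 mm at the filling station. Top face 41 mm above the table, from x -157 to +27 mm. At its rear stands a push plate, 50 mm wide, 6 mm thick, its rear face at x -156, up to 68 mm above the table.
- nest (a point): Centre of the nest's floor on the shuttle, 41 mm above the table: here the vial's underside comes to rest. The nest is a white ring, 32 mm inside, 45 mm outside, 14 mm high.
- knob (a point): Centre of the plunger's black knurled knob, on the shuttle's centre line, 120 mm behind (-x of) the nest: round, 26 mm wide, 28 mm high, upright, centre 77 mm above the table when home, up to 15 mm higher when pulled. Under it a steel barrel 19 mm wide rises 20 mm from the shuttle's top.
- plunger (a joint): Height in m by which the plunger is pulled up: 0 = fully home in a hole, 0.0095 = pin riding on the bar, 0.015 = end of travel. Pulls straight up against a spring, 8 N at 0, 13 N at 0.015, the weight included; let go, it springs down, and drops by itself when it comes over a hole; the round pin is 8 mm thick. The shuttle then stops dead.
- drop_1: Closed brown dropper bottle, 33 x 112 mm, bystander. Origin under its centre.
- drop_6: Closed brown dropper bottle, 39 x 128 mm, bystander. Origin under its centre.
- cap_2: Loose white ribbed cap, 24 mm, bystander on the left. Origin under its centre.
Not all that is in view belongs to the job. Several things look just like the vial: the one meant starts farthest to the robot's right.

How it is judged:
By the outcome, as a careful person would: the job done as asked, in the order asked, and still so for the second after the job is handed in, with the robot touching nothing.
It also fails if it takes over 64 s, if anything falls off the work surface, if the arm or the gripper's body presses on something with over 40 N, if the wrist force passes 120 N, or if a joint passes its speed limit or range.

### The arm

A 6-joint arm with a two-finger parallel gripper is mounted at the origin on a cart in front of the work surface, level with it; the furniture and walls round the work are solid. World frame = base frame: x ahead of the robot, y to its left, z up, the work surface at z = 0. Lengths are in m, angles in rad, forces in N, time in s.
With the tool pointing down it reaches from about 0.25 to 0.725 m from the base axis. Payload 4 kg.
Tool frame: the origin (TCP) lies midway between the tips of the shut fingers; the grasp point (between the pads) lies 19 mm behind it (bot.grip_point_offset is the distance from the TCP to the grasp point, in m); z points along the fingers, y is the line along which they close (so a half turn about z gives the same grasp; the last joint's range is limited). The gripper opens to 85 mm and grips with 20 to 120 N. Pads are 22 mm wide; open, the fingers measure 114 mm over their backs; the gripper's body (76 mm by 85 mm) begins 54 mm behind the grasp point. The pads swing forward as they close: fully open they stand 13 mm farther back than shut.
Start: joints at [1.136, 0.241, 0.005, 1.335, 0, 1.571], TCP at [0.211, 0.453, 0.231] pointing down, gripper open.
Joint ranges: [-2.72, 2.72], [-1.05, 1.87], [-1.09, 1.28], [-1.99, 2.15], [-1.42, 1.44], [-3.14, 3.14]. Speed limits (rad/s): [2.79, 2.79, 3.14, 3.14, 3.14, 3.14].

### API

Orientations are given as a unit quaternion [x, y, z, w].
In Python, from workcell import bot gives the robot as it stands.
- The arm moves only by the tool step_arm, never from a script. Its argument "targets" is text: rows parted by semicolons, each of 7 numbers parted by spaces: the opening, from -1 (shut) to 1 (fully open), so that 0 is half open, then the shift along the world's x, y, z normalised to -1 to 1, where 1 is 0.5 m, then the turn, a rotation vector about the world's x, y, z normalised to -1 to 1, where 1 is pi/4 rad. In form: gripper x y z wx wy wz; .... A call has 1 to 10 rows; each row is the pose to reach, as a shift and turn from the pose commanded when the call began; what a row does not reach only later rows make up. A row lasts 1/12 s, in which the tool goes at most 41.7 mm and 7.16 degrees, less where a joint would pass 70% of its speed; a pose out of reach is approached as far as the arm can. A call with a number of a shift or a turn outside -1 to 1 is refused whole. A call with a gripper value outside its range is refused whole. The fingers move at their own pace and stop on an object; the grip force is fixed at half the most. Time passes only in rows, so rows that repeat a pose let the fingers close. It gives the time, the measured TCP pose, the force, the opening and the grip force at its end, in the units of the state.
- bot.get_obs(): the state, without advancing time (a new reading comes with each control period).
- bot.camera(name): name is "side" or "top" or "wrist"; returns the picture (400x640x3 uint8, red, green, blue); there is no depth.
- bot.camera_info(name): a dict with "vertical_fov" (degrees; the focal length in pixels is half the picture's height over the tangent of half this angle, whatever the lens; pixels are square), "cx", "cy" (the principal point, pixels), "D" ([k1, k2, p1, p2, k3] as OpenCV has them; the pictures are not rectified), "pose" (4x4, takes a point from camera to world coordinates). Camera axes: x right, y up, looking along -z (the intrinsics and any distortion apply to the point x, -y, -z); pixel columns grow to the right and rows downward; lengths in m; the calibration is good to about 2 mm. A picture is of the moment at which its call begins: read the wrist's pose just before it. camera_info takes no time and is no camera call; for the wrist camera it gives the pose at the moment of the call.
- bot.job_done(): hands the job in; it is judged then, once.
The state is a dict: "clock": time; "joint_pos": joint angles; "joint_vel": joint speeds; "tau": joint torques, N m; "eef_pos": TCP position; "tool_rot": TCP orientation; "ft_force": force on the tool from outside, world axes, zero at the start; "ft_torque": the same for the moment, N m; "grip_width": finger opening in m; "grasp_force": force on a finger pad.
Only numpy, scipy, OpenCV 4.12 (cv2) and the standard library are available. Lean on these libraries where they do the work, as an engineer would, in place of code of your own. Each camera call takes 0.05 s, during which the arm holds its last target. There are 200 camera calls.

## Working session

There is one attempt and no reset: what is moved stays moved. The work goes in short steps, Python scripts to look and compute and a tool call to move; the robot and the scene stay as the last step left them, time stands still between calls to the robot, and variables do not carry over. Pictures are saved under pics/ and viewed, at most 10 in all, crops included, and the job is handed in when it is done.

Besides the shell and the picture viewer there is one more tool, called after "Call:" as name(argument=value, ...) on one line, values as JSON. step_arm: Moves the arm, as the interface text tells. Scaled input: -1 to 1 covers 0.5 m each way for a shift and pi/4 rad each way for a turn. Its arguments: {"type":"object","properties":{"targets":{"type":"string"}},"required":["targets"]}

```bash
ls; mkdir -p pics; cat > h.py <<'E'
import numpy as np, cv2
from workcell import bot
def cam(n):
    i=bot.camera_info(n); f=200/np.tan(np.radians(i["vertical_fov"])/2)
    return np.array([[f,0,i["cx"]],[0,f,i["cy"]],[0,0,1]]),np.array(i["D"],float),np.array(i["pose"])
def proj(n,P,c=None):
    K,D,T=c or cam(n); P=np.atleast_2d(P).astype(float); q=(P-T[:3,3])@T[:3,:3]; q=q*[1,-1,-1]
    return cv2.projectPoints(q,np.zeros(3),np.zeros(3),K,D)[0].reshape(-1,2)
def onz(n,uv,z,c=None):
    K,D,T=c or cam(n); p=cv2.undistortPoints(np.array(uv,float).reshape(-1,1,2),K,D).reshape(-1,2)
    d=np.c_[p[:,0],-p[:,1],-np.ones(len(p))]@T[:3,:3].T; o=T[:3,3]
    return o+d*((z-o[2])/d[:,2])[:,None]
def snap(n,f):
    a=bot.camera(n); cv2.imwrite(f"pics/{f}.png",a[:,:,::-1]); return a
E
python3 - <<'E'
from h import *
np.set_printoptions(precision=3,suppress=True)
a=snap("top","top0");b=snap("side","side0")
cv2.imwrite("pics/both.png",cv2.resize(np.vstack([a,b])[:,:,::-1],(480,600)))
for n in("top","side","wrist"):print(n,*cam(n))
o=bot.get_obs();print(o["clock"],o["eef_pos"],o["tool_rot"],o["grip_width"],o["ft_force"])
E
```

```text
pics
top [[407.291   0.    326.217]
 [  0.    407.291 200.297]
 [  0.      0.      1.   ]] [-0.099  0.     0.     0.     0.   ] [[ 0.106  0.972 -0.211  0.216]
 [-0.994  0.104 -0.023  0.061]
 [-0.     0.212  0.977  1.212]
 [ 0.     0.     0.     1.   ]]
side [[480.76    0.    319.355]
 [  0.    480.76  200.21 ]
 [  0.      0.      1.   ]] [0.015 0.    0.    0.    0.   ] [[ 0.92   0.171 -0.353 -0.024]
 [-0.392  0.402 -0.827 -1.105]
 [ 0.     0.899  0.437  0.723]
 [ 0.     0.     0.     1.   ]]
wrist [[318.585   0.    321.927]
 [  0.    318.585 196.034]
 [  0.      0.      1.   ]] [0.01 0.   0.   0.   0.  ] [[ 0.421 -0.864 -0.275  0.14 ]
 [ 0.907  0.401  0.13   0.487]
 [-0.002 -0.304  0.953  0.373]
 [ 0.     0.     0.     1.   ]]
0.1 [0.21  0.453 0.231] [ 0.216  0.976 -0.001 -0.   ] 0.08542767374269104 [ 0.24   1.13  -0.763]
```

View pics/top0.png

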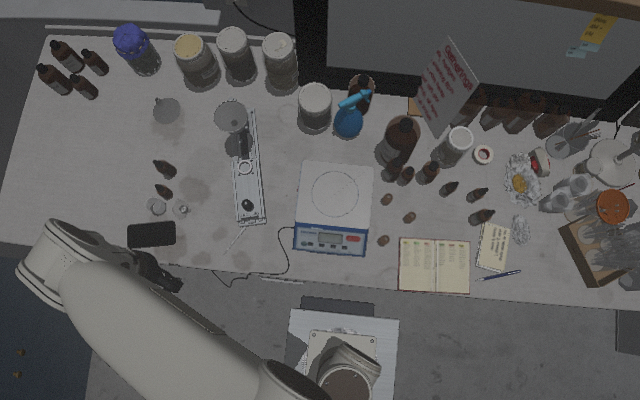

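View pics/side0.png

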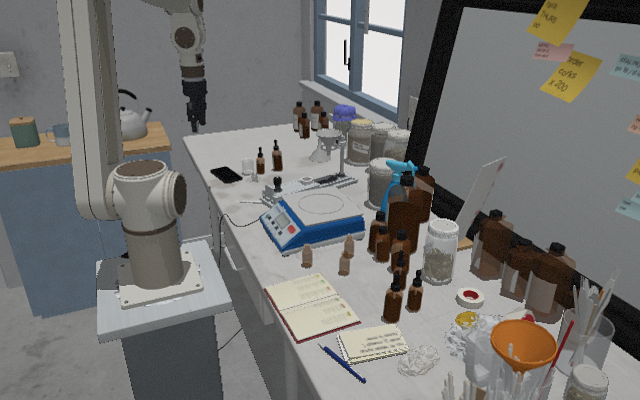

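Top view: the stand runs from (248,222) to (232,110), with the nest near (245,169) and the knob near (247,205). There are three open-vial candidates, at (386,199), (409,217) and (383,240). The one farthest right is (409,217). I'll confirm it in a crop.

```bash
python3 - <<'E'
from h import *
np.set_printoptions(precision=4,suppress=True)
a=cv2.imread("pics/top0.png");b=cv2.imread("pics/side0.png")
c1=cv2.resize(a[185:250,360:440],(400,325),interpolation=3)   #x5
c2=cv2.resize(b[225:285,290:370],(400,300),interpolation=3)   #x5
c3=cv2.resize(a[95:235,215:281],(283,600),interpolation=3)    #x4.2857
L=np.zeros((600,400,3),np.uint8);L[:325]=c1;L[325:]=c2[:275]
cv2.imwrite("pics/crop1.png",np.hstack([L,c3]))
for z in(0,.066):print(z,onz("top",[(386,199),(409,217),(383,240)],z),onz("side",[(307,258),(344,264),(349,243)],z),sep='\n')
E
```

```text
0
[[ 0.5009 -0.0919  0.    ]
 [ 0.4527 -0.1658  0.    ]
 [ 0.3748 -0.0926  0.    ]]
[[ 0.3847 -0.0602  0.    ]
 [ 0.4656 -0.1268  0.    ]
 [ 0.5265 -0.0337  0.    ]]
0.066
[[ 0.4854 -0.0836  0.066 ]
 [ 0.4398 -0.1534  0.066 ]
 [ 0.3661 -0.0842  0.066 ]]
[[ 0.3473 -0.1556  0.066 ]
 [ 0.4209 -0.2162  0.066 ]
 [ 0.4762 -0.1316  0.066 ]]
```

View pics/crop1.png

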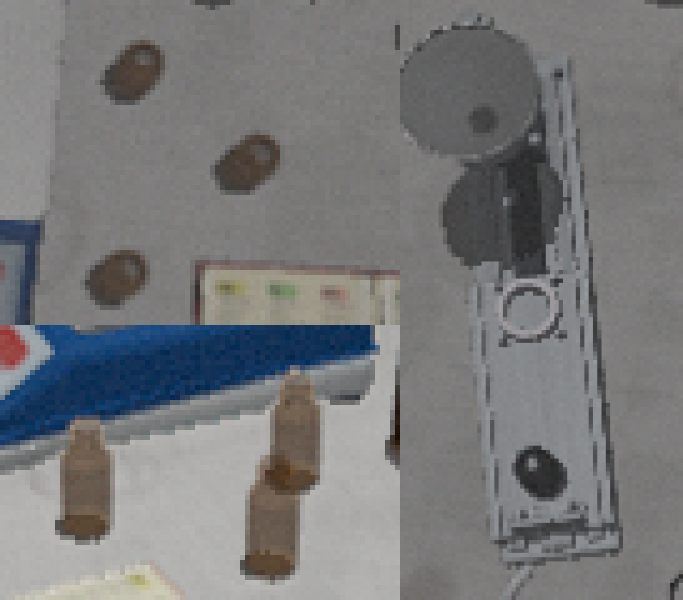

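The crop shows three uncapped vials. The target is the rightmost, with its mouth at (412.8,215) and base at (407.6,219) in the top view, and its base at (343.5,272.5) in the side view. It stands clear of its neighbours. The nest ring is at (245,166.6) and the knob top at about (246,203).

```bash
python3 - <<'E'
from h import *
np.set_printoptions(precision=4,suppress=True)
print(onz("top",[(412.8,215)],.066),onz("top",[(407.6,219)],.003),onz("side",[(343.5,272.5)],0))
n=onz("top",[(245.1,166.6)],.055)[0];k=onz("top",[(246,203)],.091)[0]
print("nest",n,"knob",k,np.linalg.norm((n-k)[:2]),np.degrees(np.arctan2(*(n-k)[1::-1])))
px=lambda u,v:(215+(u-400)/4.2857,95+v/4.2857)
# base right edge, base top height guess 10mm
e=onz("top",[px(570,60),px(618,550)],.01);print(e,np.degrees(np.arctan2(*(e[0]-e[1])[1::-1])))
T=cam("wrist")[2];o=bot.get_obs()
from scipy.spatial.transform import Rotation as R
r=R.from_quat(o["tool_rot"]);print(r.as_matrix(),r.inv().apply(T[:3,3]-o["eef_pos"]),r.as_matrix().T@T[:3,:3])
E
```

```text
[[ 0.4468 -0.164   0.066 ]] [[ 0.4455 -0.1614  0.003 ]] [[ 0.447  -0.1624  0.    ]]
nest [0.5419 0.3387 0.055 ] knob [0.426  0.3114 0.091 ] 0.11909712709677185 13.243010039434324
[[0.7484 0.3486 0.01  ]
 [0.386  0.2609 0.01  ]] 13.604085280257172
[[-0.9069  0.4213 -0.0008]
 [ 0.4213  0.9069 -0.0017]
 [ 0.     -0.0019 -1.    ]] [ 0.0778  0.0007 -0.1428] [[ 0.0002  0.9526  0.3043]
 [ 1.     -0.0002  0.0002]
 [ 0.0003  0.3043 -0.9526]]
```

```bash
python3 - <<'E'
from h import *
np.set_printoptions(precision=4,suppress=True)
px=lambda u,v:(215+(u-400)/4.2857,95+v/4.2857)
f=onz("top",[px(470,95),px(400,95),px(541,95)],.204);n=np.array([.542,.339]);d=f[0,:2]-n
a=np.radians(13.4);print(f,np.linalg.norm(f[1]-f[2]),"along",d@[np.cos(a),np.sin(a)],"across",d@[-np.sin(a),np.cos(a)])
from scipy.spatial.transform import Rotation as R
r0=R.from_quat(bot.get_obs()["tool_rot"])
x=lambda deg,t:R.from_matrix(np.c_[[np.cos(np.radians(deg)),np.sin(np.radians(deg)),0],[np.sin(np.radians(deg)),-np.cos(np.radians(deg)),0],[0,0,-1]])
print("yaw now",np.degrees(np.arctan2(*r0.as_matrix()[1::-1,0])))
E
```

```text
[[0.6328 0.3612 0.204 ]
 [0.6286 0.4054 0.204 ]
 [0.6372 0.3167 0.204 ]] 0.08912990348897087 along 0.0934964370128334 across 0.0005561561959876812
yaw now 155.0859441407973
```

```bash
cat >> h.py <<'E'
from scipy.spatial.transform import Rotation as R
def tgt(yaw=193.4,tilt=18):
    a,t=np.radians([yaw,tilt]); h=np.array([np.cos(a),np.sin(a),0]); u=np.array([0,0,1.])
    z=-h*np.sin(t)-u*np.cos(t); x=h*np.cos(t)-u*np.sin(t)
    return R.from_matrix(np.c_[x,np.cross(z,x),z])
def w(to): return (to*R.from_quat(bot.get_obs()["tool_rot"]).inv()).as_rotvec()/(np.pi/4)
np.set_printoptions(precision=4,suppress=True)
E
python3 -c "
from h import *
print(w(tgt()))"
```

```text
[-0.0385 -0.4057  0.8447]
```

Call:
step_arm(targets="0.4 0.24 -0.62 0.04 -0.038 -0.406 0.845; 0.4 0.24 -0.62 0.04 -0.038 -0.406 0.845; 0.4 0.24 -0.62 0.04 -0.038 -0.406 0.845; 0.4 0.24 -0.62 0.04 -0.038 -0.406 0.845; 0.4 0.24 -0.62 0.04 -0.038 -0.406 0.845; 0.4 0.24 -0.62 0.04 -0.038 -0.406 0.845; 0.4 0.24 -0.62 0.04 -0.038 -0.406 0.845; 0.4 0.24 -0.62 0.04 -0.038 -0.406 0.845; 0.4 0.24 -0.62 0.04 -0.038 -0.406 0.845; 0.4 0.24 -0.62 0.04 -0.038 -0.406 0.845")

```text
clock: 0.93
eef_pos: [0.3311, 0.1402, 0.2515]
tool_rot: [-0.112, 0.981, 0.019, 0.156]
ft_force: [-0.7, 0.0, 0.0]
grip_width: 0.0595
grasp_force: 0.0
```

Call:
step_arm(targets="0.4 0.244 -0.608 -0.2 0 0 0; 0.4 0.244 -0.608 -0.2 0 0 0; 0.4 0.244 -0.608 -0.2 0 0 0; 0.4 0.244 -0.608 -0.2 0 0 0; 0.4 0.244 -0.608 -0.2 0 0 0; 0.4 0.244 -0.608 -0.2 0 0 0; 0.4 0.244 -0.608 -0.2 0 0 0; 0.4 0.244 -0.608 -0.2 0 0 0; 0.4 0.244 -0.608 -0.2 0 0 0; 0.4 0.244 -0.608 -0.2 0 0 0")

```text
clock: 1.77
eef_pos: [0.4531, -0.1616, 0.1493]
tool_rot: [-0.114, 0.981, 0.02, 0.154]
ft_force: [0.4, 0.4, 0.8]
grip_width: 0.0598
grasp_force: 0.0
```

```bash
python3 - <<'E'
from h import *
c=cam("wrist");snap("wrist","w1");o=bot.get_obs();print(o["eef_pos"],o["joint_pos"],w(tgt()))
print(proj("wrist",[[.4465,-.163,0],[.4465,-.163,.066]],c))
E
```

```text
[ 0.4524 -0.16    0.1499] [-0.4679  0.0859 -0.4557  0.791   0.2032 -0.6769] [-0.0056 -0.0044 -0.0005]
[[320.7593 124.7315]
 [320.912  162.4028]]
```

View pics/w1.png

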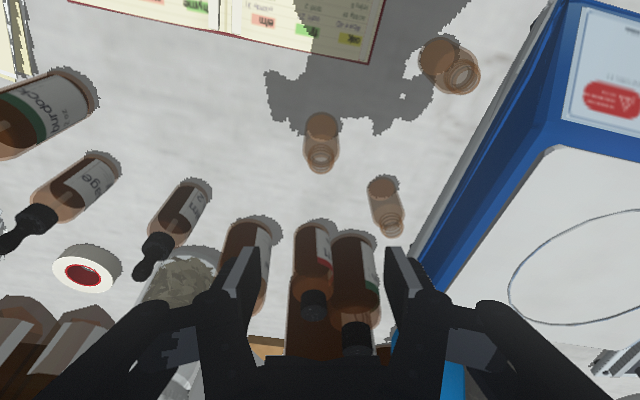

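The wrist view shows the target vial's mouth at (321,157) and its base at about (322,122). Prediction was (321,162) and (321,125), so it sits within 3 mm and is centred between the fingers. I'll descend and grip.

Call:
step_arm(targets="0.4 -0.002 -0.002 -0.08 0 0 0; 0.4 -0.003 -0.002 -0.14 0 0 0; 0.4 -0.003 -0.002 -0.2 0 0 0; 0.4 -0.003 -0.002 -0.24 0 0 0; 0.4 -0.003 -0.002 -0.266 0 0 0; 0.4 -0.003 -0.002 -0.266 0 0 0; -0.5 -0.003 -0.002 -0.266 0 0 0; -1 -0.003 -0.002 -0.266 0 0 0; -1 -0.003 -0.002 -0.266 0 0 0; -1 -0.003 -0.002 -0.266 0 0 0")

```text
clock: 2.65
eef_pos: [0.4526, -0.1614, 0.0202]
tool_rot: [-0.116, 0.981, 0.019, 0.157]
ft_force: [-0.7, 1.5, 5.3]
grip_width: 0.0268
grasp_force: 59.2
```

Call:
step_arm(targets="-1 0 0 0 0 0 0; -1 0 0 0 0 0 0; -1 0 0 0 0 0 0; -1 0 0 0 0 0 0")

```text
clock: 2.98
eef_pos: [0.4526, -0.1615, 0.0201]
tool_rot: [-0.116, 0.981, 0.019, 0.157]
ft_force: [-1.7, 1.5, 8.6]
grip_width: 0.0265
grasp_force: 59.5
```

Call:
step_arm(targets="-1 0 0 0.01 0 0 0; -1 0 0 0.03 0 0 0; -1 0 0 0.08 0 0 0; -1 0 0 0.14 0 0 0; -1 0 0 0.2 0 0 0; -1 0 0 0.26 0 0 0; -1 0 0 0.32 0 0 0; -1 0 0 0.36 0 0 0; -1 0 0 0.36 0 0 0; -1 0 0 0.36 0 0 0")

```text
clock: 3.82
eef_pos: [0.4518, -0.1622, 0.2001]
tool_rot: [-0.116, 0.981, 0.018, 0.157]
ft_force: [1.1, 0.2, 0.1]
grip_width: 0.026
grasp_force: 59.1
```

Call:
step_arm(targets="-1 0 0.05 0 0 0 0; -1 0 0.12 0 0 0 0; -1 0 0.2 0 0 0 0; -1 0 0.28 0 0 0 0; -1 0 0.36 0 0 0 0; -1 0 0.44 0 0 0 0; -1 0 0.52 0 0 0 0; -1 0 0.58 0 0 0 0; -1 0 0.62 0 0 0 0; -1 0 0.64 0 0 0 0")

```text
clock: 4.65
eef_pos: [0.4496, 0.1606, 0.1964]
tool_rot: [-0.117, 0.981, 0.019, 0.154]
ft_force: [0.4, -0.3, 0.2]
grip_width: 0.0267
grasp_force: 59.2
```

```bash
python3 - <<'E'
from h import *
o=bot.get_obs();print(o["eef_pos"],o["grip_width"],o["ft_force"],w(tgt()))
E
```

```text
[0.4496 0.1606 0.1964] 0.02670236825963983 [ 0.3631 -0.3097  0.1916] [-0.0013 -0.0044 -0.0058]
```

Call:
step_arm(targets="-1 0 0.06 0 0 0 0; -1 0 0.14 0 0 0 0; -1 0 0.22 0 0 0 0; -1 0.04 0.3 0 0 0 0; -1 0.1 0.363 0 0 0 0; -1 0.16 0.363 0 0 0 0; -1 0.193 0.363 -0.05 0 0 0; -1 0.193 0.363 -0.1 0 0 0; -1 0.193 0.363 -0.1 0 0 0; -1 0.193 0.363 -0.1 0 0 0")

```text
clock: 5.48
eef_pos: [0.5456, 0.3376, 0.1445]
tool_rot: [-0.115, 0.982, 0.017, 0.152]
ft_force: [0.8, -0.9, 0.3]
grip_width: 0.0266
grasp_force: 59.3
```

```bash
python3 - <<'E'
from h import *
o=bot.get_obs();print(o["eef_pos"],o["ft_force"])
c=cam("wrist");a=snap("wrist","w2");b=snap("side","s2")
p=proj("wrist",[[.542,.339,.055],[.425,.312,.091],o["eef_pos"]],c);q=proj("side",[[.542,.339,.055],o["eef_pos"]]);print(p,q)
x,y=q[1].astype(int);print(x,y)
s=cv2.resize(b[y-50:y+50,x-60:x+60],(480,400),interpolation=3)
m=np.zeros((600,800,3),np.uint8);m[:200,:320]=cv2.resize(a,(320,200));m[200:,320:]=s
W=a[30:330,200:440];m[200:600,0:320]=cv2.resize(W,(320,400))
cv2.imwrite("pics/m2.png",m[:,:,::-1])
E
```

```text
[0.5456 0.3376 0.1445] [ 0.8234 -0.9493  0.2608]
[[324.5541 162.8905]
 [328.4775 -50.0355]
 [321.0772 256.7379]] [[306.3272 178.0255]
 [307.1702 153.9824]]
307 153
```

View pics/m2.png

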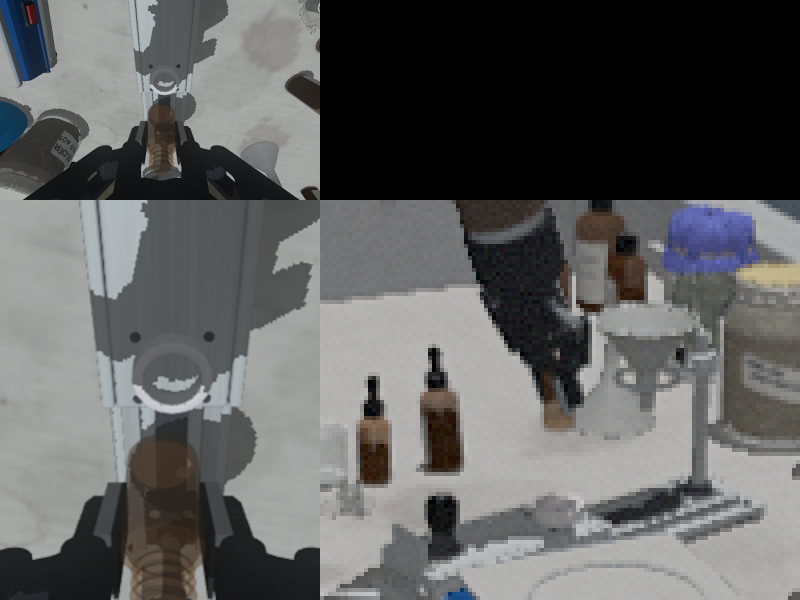

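The wrist view shows the nest ring at about (329,158) and the held vial's underside at about (321,226). The vial hangs upright. I'll refine these in one enlarged crop.

```bash
python3 - <<'E'
from h import *
a=cv2.imread("pics/w2.png")[120:260,270:380];cv2.imwrite("pics/m3.png",cv2.resize(a,None,fx=4.2857,fy=4.2857,interpolation=cv2.INTER_CUBIC))
E
```

```text
(no output)
```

View pics/m3.png

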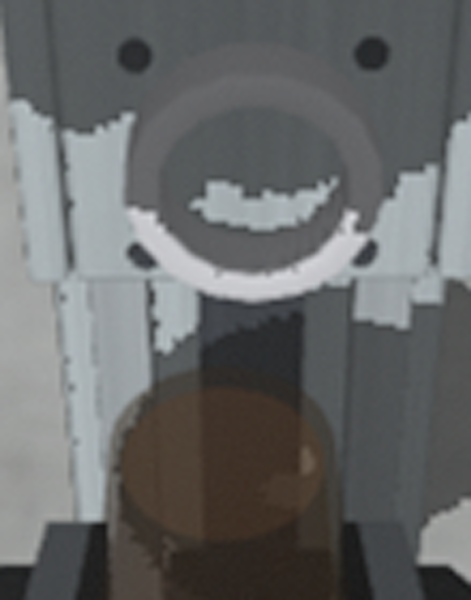

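```bash
python3 - <<'E'
from h import *
c=cam("wrist");n=onz("wrist",[(329.5,163.9)],.055,c)[0];v=onz("wrist",[(322,226.9)],.1245,c)[0]
for z,p in((.055,(127,188,383,188)),(.1245,(107,458,340,458))):
  q=onz("wrist",[(270+p[i]/4.2857,120+p[i+1]/4.2857) for i in(0,2)],z,c);print("width",np.linalg.norm(q[0]-q[1]))
print(n,v,n-v,bot.get_obs()["eef_pos"])
a=np.radians(13.4);d=(n-v)[:2];print(d@[np.cos(a),np.sin(a)],d@[-np.sin(a),np.cos(a)])
# side check
print(proj("side",[n,v]))
E
```

```text
width 0.04424707971922031
width 0.03072442293355983
[0.547  0.3458 0.055 ] [0.5491 0.3404 0.1245] [-0.0021  0.0054 -0.0695] [0.5477 0.3395 0.1489]
-0.0008181078154468579 0.005707246914048549
[[306.9352 177.1065]
 [307.8617 159.0437]]
```

Call:
step_arm(targets="-1 -0.009 0.005 -0.03 0 0 0; -1 -0.009 0.005 -0.06 0 0 0; -1 -0.009 0.005 -0.08 0 0 0; -1 -0.009 0.005 -0.08 0 0 0; -1 -0.009 0.005 -0.08 0 0 0; -1 -0.009 0.005 -0.08 0 0 0; -1 -0.009 0.005 -0.08 0 0 0; -1 -0.009 0.005 -0.08 0 0 0")

```text
clock: 6.25
eef_pos: [0.5438, 0.3429, 0.1096]
tool_rot: [-0.115, 0.981, 0.02, 0.156]
ft_force: [-0.6, 0.3, 0.5]
grip_width: 0.0265
grasp_force: 59.3
```

```bash
python3 - <<'E'
from h import *
print(bot.get_obs()["eef_pos"]);c=cam("wrist");a=snap("wrist","w4");print(bot.get_obs()["eef_pos"])
b=snap("side","s4")
np.save("c4.npy",np.array(c,dtype=object),allow_pickle=True)
m=np.zeros((600,800,3),np.uint8)
m[:,:471]=cv2.resize(a[120:260,270:380],(471,600),interpolation=cv2.INTER_CUBIC)
m[:329,471:]=cv2.resize(b[140:200,275:335],(329,329),interpolation=cv2.INTER_CUBIC) #x5.483
cv2.imwrite("pics/m4.png",m[:,:,::-1])
E
```

```text
[0.5438 0.3429 0.1096]
[0.5437 0.3428 0.1094]
```

View pics/m4.png

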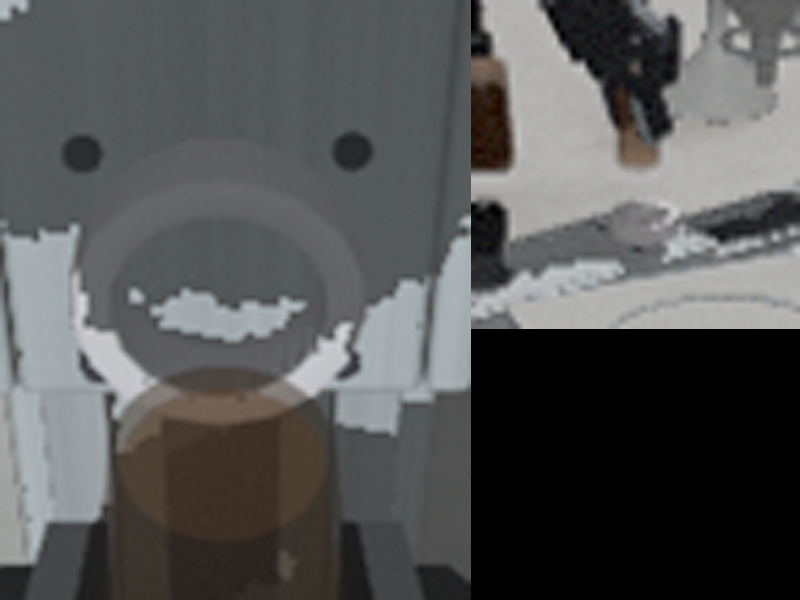

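The vial's disc is centred at crop (221.5,462) and the ring at (218.5,308). The side view shows the vial upright above the ring.

```bash
python3 - <<'E'
from h import *
c=cam("wrist");s=4.2857;px=lambda u,v:(270+u/s,120+v/s)
z=.1095-.020
n=onz("wrist",[px(218.5,308),px(110,308),px(327,308)],.055,c);v=onz("wrist",[px(221.5,462),px(118,462),px(325,462)],z,c)
print(n[0],np.linalg.norm(n[1]-n[2]),v[0],np.linalg.norm(v[1]-v[2]),(n[0]-v[0]))
print(onz("wrist",[px(218.5,304)],.055,c)-n[0])
a=np.radians(13.4);d=(n[0]-v[0])[:2];print(d@[np.cos(a),np.sin(a)],d@[-np.sin(a),np.cos(a)])
for dz in(-.003,.003):print(onz("wrist",[px(221.5,462)],z+dz,c)-v[0])
q=proj("side",[n[0],v[0]]);print(q,(q-[275,140])*5.483+[471,0])
E
```

```text
[0.5418 0.3423 0.055 ] 0.03213830719601349 [0.5416 0.3426 0.0895] 0.02639382419063601 [ 0.0003 -0.0003 -0.0345]
[[-0.0007 -0.0002  0.    ]]
0.0002089180932797653 -0.00037602607338218944
[[ 0.0026  0.0006 -0.003 ]]
[[-0.0026 -0.0006  0.003 ]]
[[305.9411 177.6906]
 [305.7131 168.5564]] [[640.6503 206.6575]
 [639.3999 156.5746]]
```

Call:
step_arm(targets="-1 0 0 -0.02 0 0 0; -1 0 0 -0.04 0 0 0; -1 0 0 -0.05 0 0 0; -1 0 0 -0.055 0 0 0; -1 0 0 -0.06 0 0 0; -1 0 0 -0.065 0 0 0; -1 0 0 -0.07 0 0 0; -1 0 0 -0.075 0 0 0; -1 0 0 -0.08 0 0 0; -1 0 0 -0.08 0 0 0")

```text
clock: 7.18
eef_pos: [0.5442, 0.3429, 0.0688]
tool_rot: [-0.115, 0.981, 0.02, 0.156]
ft_force: [3.6, 0.2, -0.1]
grip_width: 0.0264
grasp_force: 59.2
```

Call:
step_arm(targets="-1 0.003 0.0006 0 0 0 0; -1 0.003 0.0006 -0.004 0 0 0; -1 0.003 0.0006 -0.008 0 0 0; -1 0.003 0.0006 -0.012 0 0 0; -1 0.003 0.0006 -0.016 0 0 0; -1 0.003 0.0006 -0.016 0 0 0")

```text
clock: 7.68
eef_pos: [0.5455, 0.343, 0.0612]
tool_rot: [-0.115, 0.981, 0.019, 0.156]
ft_force: [2.1, -0.8, 3.8]
grip_width: 0.0262
grasp_force: 59.7
```

Call:
step_arm(targets="-0.3 0.001 0 0 0 0 0; -0.25 0.001 0 0 0 0 0; -0.2 0.001 0 0 0 0 0; -0.1 0.001 0 0 0 0 0; 0.1 0.001 0 0 0 0 0; 0.3 0.001 0 0 0 0 0; 0.3 0.001 0 0 0 0 0; 0.3 0.001 0 0 0 0 0")

```text
clock: 8.35
eef_pos: [0.545, 0.3428, 0.0602]
tool_rot: [-0.116, 0.981, 0.019, 0.155]
ft_force: [0.1, -0.6, -0.9]
grip_width: 0.0556
grasp_force: 0.0
```

```bash
python3 - <<'E'
from h import *
a=snap("wrist","w5");b=snap("side","s5")
m=np.zeros((450,800,3),np.uint8)
m[:,:471]=cv2.resize(a[120:320,220:430],(471,450),interpolation=cv2.INTER_CUBIC)
m[:329,471:]=cv2.resize(b[140:200,275:335],(329,329),interpolation=cv2.INTER_CUBIC)
cv2.imwrite("pics/m5.png",m[:,:,::-1])
E
```

```text
(no output)
```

View pics/m5.png

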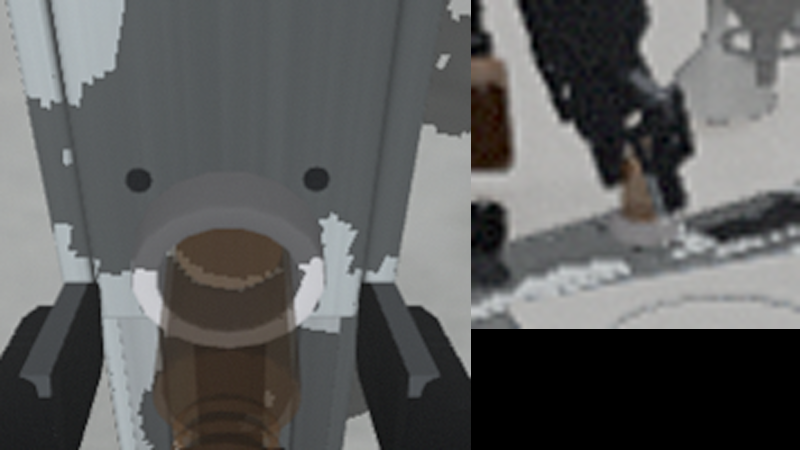

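The vial stands inside the white ring (mouth end at crop (225,430), ring at (228,270)) and the fingers are open and clear. I'll withdraw along the tool axis.

Call:
step_arm(targets="0.3 -0.005 -0.001 0.016 0 0 0; 0.3 -0.015 -0.004 0.048 0 0 0; 0.3 -0.03 -0.007 0.095 0 0 0; 0.3 -0.045 -0.011 0.143 0 0 0; 0.3 -0.06 -0.015 0.19 0 0 0; 0.3 -0.075 -0.018 0.238 0 0 0; 0.3 -0.09 -0.022 0.285 0 0 0; 0.3 -0.09 -0.022 0.285 0 0 0; 0.3 -0.09 -0.022 0.285 0 0 0")

```text
clock: 9.2
eef_pos: [0.5008, 0.3326, 0.2058]
tool_rot: [-0.115, 0.981, 0.021, 0.158]
ft_force: [-0.1, 0.1, -0.6]
grip_width: 0.0555
grasp_force: 0.0
```

```bash
python3 - <<'E'
from h import *
o=bot.get_obs();t=np.array([.426,.3147,.16]);print(o["eef_pos"],(t-o["eef_pos"])/.5,w(tgt(193.4,0)))
E
```

```text
[0.5008 0.3326 0.2058] [-0.1495 -0.0357 -0.0916] [-0.0996  0.3939 -0.0008]
```

Call:
step_arm(targets="0.3 -0.05 -0.012 0 -0.1 0.394 0; 0.3 -0.1 -0.024 0 -0.1 0.394 0; 0.3 -0.15 -0.036 -0.04 -0.1 0.394 0; 0.3 -0.15 -0.036 -0.09 -0.1 0.394 0; 0.3 -0.15 -0.036 -0.09 -0.1 0.394 0; 0.3 -0.15 -0.036 -0.09 -0.1 0.394 0; 0.3 -0.15 -0.036 -0.09 -0.1 0.394 0; 0.3 -0.15 -0.036 -0.09 -0.1 0.394 0")

```text
clock: 9.87
eef_pos: [0.4258, 0.3142, 0.1589]
tool_rot: [-0.117, 0.993, -0.001, -0.001]
ft_force: [-0.1, -0.3, -0.2]
grip_width: 0.0554
grasp_force: 0.0
```

```bash
python3 - <<'E'
from h import *
c=cam("wrist");print(bot.get_obs()["eef_pos"],w(tgt(193.4,0)))
a=snap("wrist","w6")
k=proj("wrist",[[.426,.3147,.091],[.426,.3147,.063],[.543,.3425,.107]],c);print(k)
m=np.hstack([cv2.resize(a,(480,300),interpolation=cv2.INTER_AREA),cv2.resize(a[80:230,250:400],(300,300),interpolation=cv2.INTER_CUBIC)])
cv2.imwrite("pics/m6.png",m[:,:,::-1])
E
```

```text
[0.4258 0.3142 0.1589] [ 0.0028 -0.0031 -0.0012]
[[322.0423 210.3613]
 [322.0829 198.1271]
 [321.7499 364.724 ]]
```

View pics/m6.png

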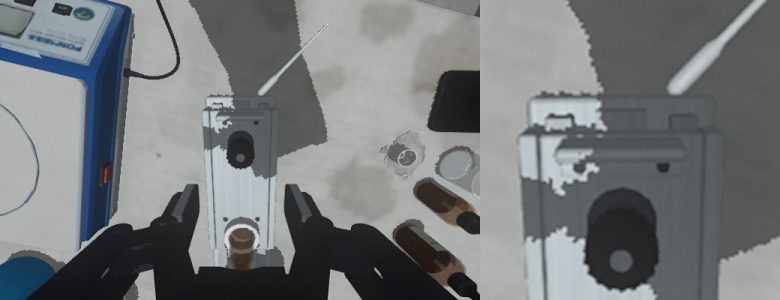

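The knob's top is at image (320.5,210), against a predicted (322,210), and the vial stands in the ring. I'll descend onto the knob and grip it.

Call:
step_arm(targets="0.3 0 0 -0.06 0 0 0; 0.3 0 0 -0.12 0 0 0; 0.3 0 0 -0.16 0 0 0; 0.3 0 0 -0.19 0 0 0; 0.3 0 0 -0.206 0 0 0; 0.3 0 0 -0.206 0 0 0; 0 0 0 -0.206 0 0 0; -0.3 0 0 -0.206 0 0 0; -1 0 0 -0.206 0 0 0; -1 0 0 -0.206 0 0 0")

```text
clock: 10.75
eef_pos: [0.4266, 0.3131, 0.0568]
tool_rot: [-0.117, 0.993, -0.002, -0.0]
ft_force: [0.2, -4.3, 5.6]
grip_width: 0.024
grasp_force: 58.8
```

Call:
step_arm(targets="-1 0 0 0 0 0 0; -1 0 0 0 0 0 0; -1 0 0 0 0 0 0; -1 0 0 0 0 0 0")

```text
clock: 11.08
eef_pos: [0.4266, 0.3131, 0.0568]
tool_rot: [-0.117, 0.993, -0.002, -0.0]
ft_force: [0.8, -4.9, 6.9]
grip_width: 0.0241
grasp_force: 58.9
```

Call:
step_arm(targets="-1 0 -0.002 0.005 0 0 0; -1 0 -0.002 0.01 0 0 0; -1 0 -0.002 0.015 0 0 0; -1 0 -0.002 0.02 0 0 0; -1 0 -0.002 0.024 0 0 0; -1 0 -0.002 0.026 0 0 0; -1 0 -0.002 0.026 0 0 0; -1 0 -0.002 0.026 0 0 0")

```text
clock: 11.75
eef_pos: [0.424, 0.3123, 0.0672]
tool_rot: [-0.117, 0.993, -0.002, -0.003]
ft_force: [0.3, -0.4, -11.4]
grip_width: 0.0246
grasp_force: 59.6
```

Call:
step_arm(targets="-1 0 0 0.003 0 0 0; -1 0 0 0.005 0 0 0; -1 0 0 0.005 0 0 0; -1 0.004 0.001 0.005 0 0 0; -1 0.01 0.0025 0.005 0 0 0; -1 0.017 0.004 0.005 0 0 0; -1 0.024 0.0057 0.005 0 0 0; -1 0.03 0.007 0.005 0 0 0; -1 0.034 0.008 0.005 0 0 0; -1 0.034 0.008 0.005 0 0 0")

```text
clock: 12.58
eef_pos: [0.4431, 0.3171, 0.0703]
tool_rot: [-0.117, 0.993, -0.001, -0.002]
ft_force: [-0.7, 0.6, -12.4]
grip_width: 0.0242
grasp_force: 59.5
```

Call:
step_arm(targets="-1 0.004 0.001 0 0 0 0; -1 0.012 0.003 0 0 0 0; -1 0.022 0.005 0 0 0 0; -1 0.034 0.008 0 0 0 0; -1 0.046 0.011 0 0 0 0; -1 0.058 0.014 0 0 0 0; -1 0.07 0.0167 0 0 0 0; -1 0.08 0.019 0 0 0 0; -1 0.088 0.021 0 0 0 0; -1 0.092 0.022 0 0 0 0")

```text
clock: 13.42
eef_pos: [0.4889, 0.3284, 0.0703]
tool_rot: [-0.117, 0.993, -0.001, -0.002]
ft_force: [-2.4, 2.8, -12.7]
grip_width: 0.0239
grasp_force: 59.6
```

Call:
step_arm(targets="-1 0.006 0.0014 0 0 0 0; -1 0.014 0.0033 0 0 0 0; -1 0.02 0.0048 0 0 0 0; -1 0.024 0.0057 0 0 0 0; -1 0.024 0.0057 0 0 0 0; -1 0.024 0.0057 0 0 0 0")

```text
clock: 13.92
eef_pos: [0.5008, 0.3313, 0.0706]
tool_rot: [-0.117, 0.993, -0.001, -0.001]
ft_force: [-0.3, 5.1, -12.4]
grip_width: 0.0241
grasp_force: 59.6
```

Call:
step_arm(targets="-1 0 0.001 -0.004 0 0 0; -1 0 0.001 -0.008 0 0 0; -1 0 0.001 -0.009 0 0 0; -1 0 0.001 -0.009 0 0 0")

```text
clock: 14.25
eef_pos: [0.5009, 0.3313, 0.0666]
tool_rot: [-0.117, 0.993, -0.001, -0.001]
ft_force: [-0.0, 2.7, -8.2]
grip_width: 0.0242
grasp_force: 60.1
```

Call:
step_arm(targets="-0.35 0 0 0 0 0 0; -0.3 0 0 0 0 0 0; -0.2 0 0 0 0 0 0; 0 0 0 0 0 0 0; 0.2 0 0 0 0 0 0; 0.2 0 0 0 0 0 0; 0.2 0 0 0.03 0 0 0; 0.2 0 0 0.08 0 0 0; 0.2 0 0 0.14 0 0 0; 0.2 0 0 0.16 0 0 0")

```text
clock: 15.08
eef_pos: [0.502, 0.3322, 0.1502]
tool_rot: [-0.117, 0.993, -0.0, 0.001]
ft_force: [1.2, 1.2, 0.4]
grip_width: 0.0511
grasp_force: 0.0
```

```bash
python3 - <<'E'
from h import *
c=cam("wrist");o=bot.get_obs();print(o["eef_pos"],o["ft_force"]);a=snap("wrist","w7");print(bot.get_obs()["eef_pos"])
b=snap("side","s7")
print(proj("wrist",[[.501,.3325,.1005],[.501-.036*.973,.3325-.036*.232,.068]],c))
m=np.hstack([cv2.resize(a[:,120:520],(400,400)),cv2.resize(b[120:220,255:355],(400,400),interpolation=cv2.INTER_CUBIC)])
cv2.imwrite("pics/m7.png",m[:,:,::-1])
E
```

```text
[0.502  0.3322 0.1502] [1.1567 1.2127 0.4037]
[0.5026 0.3327 0.1511]
[[322.0005 218.0241]
 [322.0478 153.9109]]
```

View pics/m7.png

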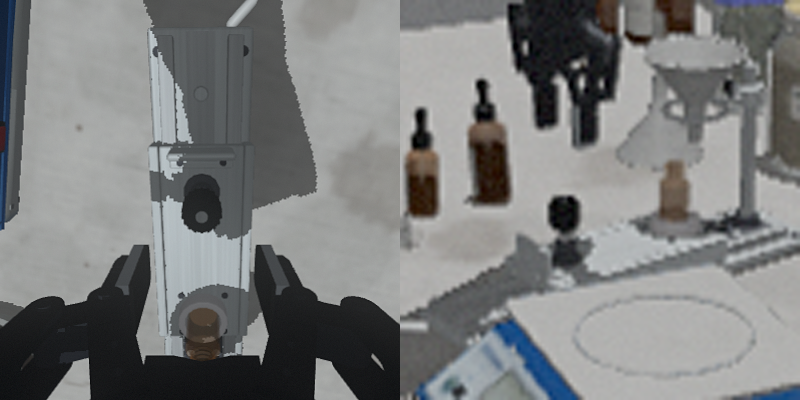

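The knob is free and riding (top at (202,217)), with the push plate at about (200,150). The vial stands upright just short of the spout. Now I'll shut the fingers and go down behind the push plate.

Call:
step_arm(targets="-1 -0.05 -0.012 0 0 0 0; -1 -0.1 -0.024 0 0 0 0; -1 -0.135 -0.032 0 0 0 0; -1 -0.135 -0.032 0 0 0 0; -1 -0.135 -0.032 -0.05 0 0 0; -1 -0.135 -0.032 -0.1 0 0 0; -1 -0.135 -0.032 -0.15 0 0 0; -1 -0.135 -0.032 -0.18 0 0 0; -1 -0.135 -0.032 -0.198 0 0 0; -1 -0.135 -0.032 -0.198 0 0 0")

```text
clock: 16.02
eef_pos: [0.4311, 0.3138, 0.0436]
tool_rot: [-0.117, 0.993, -0.003, -0.005]
ft_force: [-0.5, -0.4, 0.1]
grip_width: 0.0002
grasp_force: 0.0
```

Call:
step_arm(targets="-1 0.004 0.001 0 0 0 0; -1 0.008 0.002 0 0 0 0; -1 0.012 0.003 0 0 0 0; -1 0.016 0.004 0 0 0 0; -1 0.02 0.005 0 0 0 0; -1 0.024 0.006 0 0 0 0")

```text
clock: 16.52
eef_pos: [0.4453, 0.3184, 0.0475]
tool_rot: [-0.117, 0.993, -0.001, -0.002]
ft_force: [-0.0, -0.8, -0.2]
grip_width: -0.0001
grasp_force: 0.0
```

Call:
step_arm(targets="-1 0.002 0.0005 0 0 0 0; -1 0.004 0.001 0 0 0 0; -1 0.006 0.0015 0 0 0 0; -1 0.008 0.002 0 0 0 0; -1 0.01 0.0025 0 0 0 0; -1 0.012 0.003 0 0 0 0; -1 0.014 0.0035 0 0 0 0; -1 0.016 0.004 0 0 0 0; -1 0.018 0.0045 0 0 0 0; -1 0.02 0.005 0 0 0 0")

```text
clock: 17.35
eef_pos: [0.4543, 0.3205, 0.0468]
tool_rot: [-0.117, 0.993, -0.001, -0.003]
ft_force: [-2.5, -0.5, 2.5]
grip_width: -0.0003
grasp_force: 1.4
```

Contact has begun, so I'll continue slowly.

Call:
step_arm(targets="-1 0.0015 0.0004 0 0 0 0; -1 0.003 0.0007 0 0 0 0; -1 0.0045 0.001 0 0 0 0; -1 0.006 0.0014 0 0 0 0; -1 0.0075 0.0018 0 0 0 0; -1 0.009 0.002 0 0 0 0; -1 0.0105 0.0025 0 0 0 0; -1 0.012 0.003 0 0 0 0")

```text
clock: 18.02
eef_pos: [0.4582, 0.3215, 0.0466]
tool_rot: [-0.118, 0.993, -0.002, -0.005]
ft_force: [-7.3, -1.4, 4.8]
grip_width: -0.0
grasp_force: 3.2
```

Call:
step_arm(targets="-1 0.0015 0.0004 0 0 0 0; -1 0.003 0.0007 0 0 0 0; -1 0.0045 0.001 0 0 0 0; -1 0.006 0.0014 0 0 0 0; -1 0.0075 0.0018 0 0 0 0; -1 0.009 0.002 0 0 0 0")

```text
clock: 18.52
eef_pos: [0.4627, 0.3226, 0.0466]
tool_rot: [-0.118, 0.993, -0.002, -0.005]
ft_force: [-7.0, -1.2, 4.8]
grip_width: -0.0003
grasp_force: 3.6
```

Force is steady at 7 N, so the shuttle is sliding.

Call:
step_arm(targets="-1 0.0015 0.0004 0 0 0 0; -1 0.003 0.0007 0 0 0 0; -1 0.0045 0.001 0 0 0 0; -1 0.006 0.0014 0 0 0 0; -1 0.0075 0.0018 0 0 0 0; -1 0.009 0.002 0 0 0 0")

```text
clock: 19.02
eef_pos: [0.4672, 0.3237, 0.0466]
tool_rot: [-0.118, 0.993, -0.002, -0.005]
ft_force: [-7.3, -0.4, 4.6]
grip_width: -0.0003
grasp_force: 3.8
```

Call:
step_arm(targets="-1 0.0015 0.0004 0 0 0 0; -1 0.003 0.0007 0 0 0 0; -1 0.0045 0.001 0 0 0 0; -1 0.006 0.0014 0 0 0 0")

```text
clock: 19.35
eef_pos: [0.4733, 0.325, 0.0469]
tool_rot: [-0.117, 0.993, -0.001, -0.002]
ft_force: [0.1, -0.3, -0.9]
grip_width: 0.0001
grasp_force: 0.0
```

Call:
step_arm(targets="-1 0.0015 0.0004 0 0 0 0; -1 0.003 0.0007 0 0 0 0; -1 0.0045 0.001 0 0 0 0; -1 0.0045 0.001 0 0 0 0")

```text
clock: 19.68
eef_pos: [0.4752, 0.3254, 0.0468]
tool_rot: [-0.117, 0.993, -0.001, -0.002]
ft_force: [-0.9, -0.1, 0.3]
grip_width: -0.0001
grasp_force: 0.4
```

Call:
step_arm(targets="-1 0.001 0.0002 0 0 0 0; -1 0.002 0.0005 0 0 0 0; -1 0.003 0.0007 0 0 0 0; -1 0.004 0.0009 0 0 0 0")

```text
clock: 20.02
eef_pos: [0.4756, 0.3255, 0.0468]
tool_rot: [-0.117, 0.993, -0.002, -0.004]
ft_force: [-6.5, -1.2, 5.0]
grip_width: -0.0002
grasp_force: 3.2
```

Call:
step_arm(targets="-1 0.001 0.0002 0 0 0 0; -1 0.002 0.0005 0 0 0 0; -1 0.003 0.0007 0 0 0 0; -1 0.003 0.0007 0 0 0 0")

```text
clock: 20.35
eef_pos: [0.4757, 0.3256, 0.0467]
tool_rot: [-0.118, 0.993, -0.002, -0.005]
ft_force: [-8.6, -0.8, 6.7]
grip_width: -0.0003
grasp_force: 4.4
```

The shuttle stays put at 8.6 N, where it slid at 7 N before, and the force had dropped to zero just ahead of that. This fits the pin having dropped. I'll back off and check the knob height numerically in the side pictures.

Call:
step_arm(targets="-1 -0.01 -0.0024 0 0 0 0; -1 -0.03 -0.007 0 0 0 0; -1 -0.06 -0.014 0 0 0 0; -1 -0.06 -0.014 0.05 0 0 0; -1 -0.08 -0.02 0.13 0 0 0; -1 -0.12 -0.03 0.21 0 0 0; -1 -0.16 -0.04 0.29 0 0 0; -1 -0.2 -0.05 0.36 0 0 0; -1 -0.2 -0.05 0.36 0 0 0; -1 -0.2 -0.05 0.36 0 0 0")

```text
clock: 21.18
eef_pos: [0.3798, 0.3023, 0.2305]
tool_rot: [-0.117, 0.993, 0.001, 0.002]
ft_force: [0.2, 0.5, 0.3]
grip_width: 0.0002
grasp_force: 0.0
```

```bash
python3 - <<'E'
from h import *
snap("side","s8");snap("top","t8")
a=np.radians(13.6);u=np.array([np.cos(a),np.sin(a)])
k0=np.array([.426,.3145])
def blob(f,p):
    g=cv2.cvtColor(cv2.imread(f"pics/{f}.png"),6).astype(int)
    x,y=np.round(p).astype(int);s=g[y-14:y+10,x-9:x+10];m=(s<50).astype(np.uint8)
    n,l,st,ce=cv2.connectedComponentsWithStats(m);i=1+np.argmax(st[1:,4])
    print(f,"pred",p.round(1),"bbox x",x-9+st[i,0],"y",y-14+st[i,1],"wh",st[i,2:4],"area",st[i,4]);return s
for f,t in(("side0",0),("s7",.077),("s8",.0975)):
    k=k0+u*t
    for z in(.077,.0865):blob(f,proj("side",[[*k,z]])[0])
    print("top pred home/riding",proj("side",[[*k,.091],[*k,.1005]]).round(1).tolist())
s=cv2.cvtColor(cv2.imread("pics/s8.png"),6);p=proj("side",[[*(k0+u*.0975),.077]])[0].astype(int);print(s[p[1]-14:p[1]+10,p[0]-7:p[0]+8])
# vial
g=cv2.imread("pics/s8.png").astype(int);v=proj("side",[[*(np.array([.543,.3425])+u*.0975),z] for z in(.05,.107)]);print(v)
x=int(v[0,0]);R_=g[int(v[1,1])-4:int(v[0,1])+6,x-9:x+10];print((R_[:,:,2]-R_[:,:,0]))
print(bot.get_obs()["eef_pos"])
E
```

```text
side0 pred [276.9 180. ] bbox x 274 y 177 wh [ 7 13] area 76
side0 pred [276.7 177.4] bbox x 274 y 177 wh [ 7 10] area 60
top pred home/riding [[276.7, 176.2], [276.6, 173.5]]
s7 pred [295.8 174.7] bbox x 292 y 169 wh [7 9] area 48
s7 pred [295.8 172.1] bbox x 292 y 169 wh [7 9] area 48
top pred home/riding [[295.8, 170.9], [295.7, 168.3]]
s8 pred [300.7 173.3] bbox x 298 y 171 wh [ 7 12] area 67
s8 pred [300.7 170.8] bbox x 298 y 171 wh [ 7 10] area 57
top pred home/riding [[300.7, 169.6], [300.6, 167.0]]
[[172 175 176 172 173 175 168 166 163 160 160 159 160 160 159]
 [175 173 175 172 173 172 173 167 162 162 162 160 161 157 158]
 [174 174 174 171 171 173 170 167 164 163 161 161 159 161 160]
 [174 177 174 172 171 167 168 165 164 162 160 161 160 160 161]
 [178 176 175 176 174 169 170 165 163 162 160 161 161 161 161]
 [178 176 177 176 176 171 170 171 169 161 161 161 160 161 161]
 [180 178 175 173 172 168 167 168 167 165 164 164 162 161 162]
 [178 178 176 175 172 167 166 163 164 168 167 168 165 167 169]
 [174 177 177 173 172 173 173 170 170 173 173 176 174 176 177]
 [176 176 177 175 176
[... 1791 characters left out ...]
  3  2  2  2  4]
 [ 3  3  2  2  3  8 25 31 25 27 25 24 19  5  3  2  3  2  1]
 [ 4  4  4  3  3  7 27 26 29 28 28 27 19  4  1  2  4  2  1]
 [ 2  2  3  4  2  9 23 25 27 24 24 26 21  7  4  1  3  1  3]
 [ 2  3  3  2  4  9 27 30 29 29 24 27 20  5  0  0  3  2  2]
 [ 3  2  2  1  2  7 23 25 28 28 27 27 24  5 -2  1  2  1  3]
 [ 1  1 -2  1 -1  4 27 24 27 29 30 26 20  1 -1  0  1  2 -2]
 [-2 -5 -2 -3  1  3  7 11 19 20 20 17 12  0 -1 -1 -3 -4 -7]
 [-4 -4 -2  0  1  0 -1 -2  4  6  3  4 -1 -1  0  0 -4 -4  1]
 [-2 -6 -3 -1 -1 -2 -3  2 -1 -1  1 -1  1 -1  3 -2 -3 -3 -3]
 [-3 -3 -2 -3 -1  0  3 -2  2  1 -1  0 -1  0 -1 -4 -3 -7 -3]
 [-4 -5 -4 -5 -1  1 -3  1 -2  2 -1 -1 -1  1 -3 -4 -5 -4 -5]]
[0.3789 0.3012 0.2265]
```

The knob's top is at row 171. Home predicts about 170.4 and riding about 167.7, using the offset seen in the earlier pictures, so the plunger is home. The vial silhouette is upright under the funnel and the robot is clear.

```bash
python3 -c "
from h import *
print(bot.job_done())"
```

```text
the job is handed in; nothing more can be done
None
```

The vial stands upright in the nest, the shuttle is locked under the funnel with the plunger home, and the job is handed in at about 21 s on the robot's clock; the final check was by pixel measurements and the push force, as all 10 picture views were used.

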